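# Clamp a heat sink with a smooth ball knob

## Robot

A 7-joint arm with a two-finger parallel gripper is mounted at the origin on a cart in front of the work surface, level with it; the furniture and walls round the work are solid. World frame = base frame: x ahead of the robot, y to its left, z up, the work surface at z = 0. Lengths are in m, angles in rad, forces in N, time in s.
With the tool pointing down it reaches from about 0.425 to 0.825 m from the base axis. Payload 3.6 kg.
Tool frame: the origin (TCP) lies on the centre line of the jaws, within the pads' length; the fingertips stand 25 mm ahead of it and the grasp point (between the pads) lies 6 mm ahead of it; z points along the fingers, y is the line along which they close (so a half turn about z gives the same grasp; the last joint's range is limited). The gripper opens to 93 mm and grips with 3 to 60 N. Pads are 15 mm wide; open, the fingers measure 128 mm over their backs; the gripper's body (75 mm by 188 mm) begins 65 mm behind the grasp point.
Start: joints at [1.244, 0.615, -0.013, 1.423, 0.008, 1.103, -0.04], TCP at [0.193, -0.621, 0.244] pointing down, gripper open.
Joint ranges: [-3.12, 3.12], [-0.3, 2.06], [-1.34, 1.32], [0.26, 2.42], [-1.36, 4.5], [0.01, 1.98], [-2.84, 2.84]. Speed limits (rad/s): [2.79, 2.79, 3.14, 3.14, 3.14, 3.14, 3.14].

## Interface

Orientations are given as a unit quaternion [w, x, y, z].
In Python, from plant import bot gives the robot as it stands.
- The arm moves only by the tool apply_moves, never from a script. Its argument "targets" is text: rows parted by semicolons, each of 7 numbers parted by spaces: the finger opening in mm, from 0 to 93, then the shift along the tool's x, y, z in mm, then the turn, a rotation vector about the tool's x, y, z in degrees. A call has 1 to 5 rows; each row shifts and turns the commanded pose from where the row before left it, along the tool's axes as they then stand; what a row does not reach is not made up. A row lasts 1/8 s, in which the tool goes at most 62.5 mm and 10.7 degrees, less where a joint would pass 70% of its speed; a pose out of reach is approached as far as the arm can. A call is refused whole if a number of a shift passes 62.5 or a number of a turn 10.7, either way. A call with a gripper value outside its range is refused whole. The fingers move at their own pace and stop on an object; "grip_force" is the grip in N (left out, the last holds). Time passes only in rows, so rows that do not move let the fingers close. It gives the time, the measured TCP pose, the force, the opening and the grip force at its end, in the units of the state.
- bot.get_state(): the state, without advancing time (a new reading comes with each control period).
- bot.camera(name): name is "scene" or "top"; returns a dict with "pixels" (420x560x3 uint8, red, green, blue), "fx", "fy", "cx", "cy" (pixels), "R" (3x3) and "t" (3): a world point X has camera coordinates R X + t. Camera axes: x right, y down, z forward; pixel columns grow to the right and rows downward; lengths in m; the calibration is good to about 2 mm. A picture is of the moment at which its call begins. There is no depth.
- bot.sign_off(): hands the job in; it is judged then, once.
Trained networks look in a picture, given as the dict that the camera call returned (one of the last four; its "shot" number tells which), for a name from the list of things; names that differ only in an ending like _2 or _b are one class to them, and where a whole thing is asked for, a point or a joint stands for the part that bears it (a point fixed in the world has none). Each returns a list of dicts, best first, with "conf" (0 to 1); they miss things now and then, are a little off and sometimes report something else, mostly with a low value. They report only what shows in the picture. A call takes as long as a camera call. They do not tell look-alikes from the thing itself.
- bot.find_in(target, picture): "position" ([x, y, z] in m, in world coordinates, good to about 4 mm: the middle of the surface that is visible of it).
The state is a dict: "time_s": time; "joint_pos": joint angles; "joint_velocities": joint speeds; "joint_efforts": joint torques, N m; "eef_pos": TCP position; "orientation": TCP orientation; "force": force on the tool from outside, world axes, zero at the start; "ft_torque": the same for the moment, N m; "gripper_width": opening from 0.0 (shut) to 1.0 (fully open); "finger_force": force on a finger pad.
Only numpy, scipy, OpenCV 4.12 (cv2) and the standard library are available. Lean on these libraries where they do the work, as an engineer would, in place of code of your own. Each camera call takes 0.05 s, during which the arm holds its last target. There are 200 camera calls.

## Task

Lay the finned heat sink flat on the bed of the clamping fixture, lengthwise between the jaw and the fixed stop, and let go of it. Then turn the fixture's smooth ball knob clockwise (it slips unless gripped across its widest part) until the heat sink is pinched between jaw and stop with about 15 N (8 to 22 N is good; never above 30 N), and leave it clamped with the knob released. Leave the other things on the trolley where they are.

Things in the scene. Friction and masses are not known exactly. Their poses are not given: they have to be found in the camera images.
- fixture: Clamping fixture fixed to the trolley. Aluminium base 214 x 72 x 12 mm; origin at the centre of its underside. Its x axis runs from the knob end to the fixed stop, z up. The bed (top of the base) is 12 mm above the origin. The heat sink belongs on the bed between jaw and stop, its 80 mm length along x, its middle within 8 mm of y = 0.
- stop: Fixed stop at the fixture's +x end, a dark steel block 20 mm thick, 64 mm wide, standing 33 mm above the bed; origin in the middle of its clamping face at bed height (fixture x = +85 mm), axes as the fixture's. Facing it, on two rods from the gear housing, is the moving jaw, dark steel, 14 x 56 mm, 32 mm high: its face starts somewhere between 92 and 100 mm from the stop's.
- ball (a point): Centre of the ball knob: smooth black ball 42 mm across, 86 mm above the trolley, at fixture x = -70 mm, y = 0. The point does not turn with the knob. The ball turns about the vertical through it; clockwise seen from above moves the jaw 8 mm per radian towards the stop. 30 N of grip across the widest part carries 0.5 to 0.7 N m before the fingers slip; higher up they slide off.
- stem (a point): Foot of the knob's upright stem, 13 mm thick, 32 mm below the ball's centre, on a 28 mm wide collar. The knob has dry friction of about 0.2 N m: it stays where left and holds the clamping force. Every newton of clamping force adds 0.008 N m to the torque for turning on. At standstill friction may shift a torque reading by up to 0.2 N m either way: compare readings taken alike.
- housing (a point): Centre of the top of the grey gear housing under the knob: 70 mm along x, 60 mm wide, top 48 mm above the trolley.
- spring (a point): Where an unseen stiff spring sits between knob drive and jaw, 10 N per mm. Once the jaw has pushed the heat sink against the stop it stands still, while turning the knob on presses harder by about 80 N per radian: 0.19 rad for 15 N.
- heat_sink: Bare aluminium finned heat sink, 80 mm (x) x 60 mm (y) x 32 mm high, 0.21 kg, loose on the trolley; origin at the centre of its underside. Take it across the 60 mm width.
- relay: Small upright plug-in relay 22 x 28 x 34 mm, bystander; origin at the centre of its underside
- plug: Green terminal plug 46 x 22 x 15 mm, bystander; origin at the centre of its underside
- solder_reel: Solder reel, 58 mm across, 48 mm high, bystander; origin at the centre of its underside
- multimeter: Yellow and black hand multimeter lying flat, 138 x 68 x 43 mm, bystander; origin at the centre of its underside
- tape: Roll of brown tape lying flat, 96 mm across, 16 mm high, bystander; origin at the centre of its underside
- driver: Screwdriver with yellow handle lying on the trolley, 187 x 30 x 34 mm, bystander; origin at the centre of its underside
- board: Green circuit board lying flat, 90 x 58 x 15 mm, bystander; origin at the centre of its underside
Not all that is in view belongs to the job. Of the things shaped like the heat_sink, the aluminium one is meant.

How it is judged:
On the way:
1. the heat sink lies flat on the bed between jaw and stop and has been let go, before it is clamped (z of heat_sink in the frame of fixture between 0.009 and 0.015 m and x of heat_sink in the frame of fixture between 0.02 and 0.049 m and y of heat_sink in the frame of fixture between -0.01 and 0.01 m and angle between the x axis of heat_sink and the x axis of fixture, either way round below 0.15 rad and contact force between the fingers and heat_sink below 0.1 N), for 0.2 s.
At the end, for the whole second after the job is handed in: The heat sink lies flat on the bed, lengthwise between jaw and stop, against the stop within 3 mm, square within 0.06 rad, its middle within 10 mm of the fixture's middle line, at rest, and it is still pressed against the stop by the jaw with 8 to 22 N after the knob is released (contact force between stop and heat_sink between 8 and 22 N and z of heat_sink in the frame of fixture between 0.009 and 0.015 m and x of heat_sink in the frame of stop between -0.043 and -0.037 m and y of heat_sink in the frame of fixture between -0.01 and 0.01 m and angle between the x axis of heat_sink and the x axis of fixture, either way round below 0.06 rad and linear speed of heat_sink below 0.01 m/s); the robot touches nothing.
It fails at once if the heat sink is pressed against the stop with more than 30 N (contact force between stop and heat_sink above 30 N).
It fails at once if a bystander is pushed more than 20 mm from its place (distance of any of relay, plug, solder_reel, multimeter, tape, driver, board from where it was at the start of the episode above 0.02 m).
It also fails if it takes over 70 s, if anything falls off the work surface, if the arm or the gripper's body presses on something with over 40 N, if the wrist force passes 120 N, or if a joint passes its speed limit or range.

## Working session

There is one attempt and no reset: what is moved stays moved. The work goes in short steps, Python scripts to look and compute and a tool call to move; the robot and the scene stay as the last step left them, time stands still between calls to the robot, and variables do not carry over. Pictures are saved under pics/ and viewed, at most 10 in all, crops included, and the job is handed in when it is done.

Besides the shell and the picture viewer there is one more tool, called after "Call:" by a JSON object that holds its "name" and its "arguments". apply_moves: Moves the arm, as the interface text tells. Its arguments: {"type":"object","properties":{"targets":{"type":"string"},"grip_force":{"type":"number"}},"required":["targets"]}

```bash
mkdir -p pics; python3 - <<'E'
from plant import bot
import cv2, numpy as np
s=bot.get_state(); print(s)
for n in ("scene","top"):
    p=bot.camera(n); cv2.imwrite(f"pics/{n}0.png",p["pixels"][:,:,::-1])
    print(n,p["fx"],p["cx"],p["cy"],np.round(p["R"],3).tolist(),np.round(p["t"],3).tolist())
    for o in ["fixture","stop","ball","stem","housing","heat_sink","relay","plug","solder_reel","multimeter","tape","driver","board"]:
        print(o,[(np.round(d["position"],3).tolist(),round(d["conf"],2)) for d in bot.find_in(o,p)][:3])
E
```

```text
{'time_s': 0.0, 'joint_pos': array([ 1.24346165,  0.61590335, -0.01264324,  1.42488467,  0.00812937,
        1.10342867, -0.04039333]), 'joint_velocities': array([ 5.49678755e-04, -9.51789131e-04, -1.08653001e-04, -7.27056633e-04,
        6.73950488e-05,  6.75397254e-04,  1.39817987e-04]), 'joint_efforts': array([ 7.08338689e-05, -4.58932650e+01,  2.09142244e-01, -1.65742493e+01,
       -6.10694499e-02,  2.04149826e-02,  2.28952094e-04]), 'eef_pos': array([ 0.19240438, -0.62010214,  0.24249607]), 'orientation': array([-1.26832144e-03,  9.88699690e-01,  1.49904193e-01, -2.16682912e-04]), 'force': array([-0.14533933, -0.2426891 , -0.47650233]), 'ft_torque': array([ 0.0025746 , -0.02890537, -0.04489688]), 'finger_force': 0.0, 'gripper_width': 0.9994605029866009}
scene 459.01813631207096 281.4332630350871 208.0856317980639 [[-0.74, -0.673, 0.002], [-0.492, 0.54, -0.683], [0.459, -0.506, -0.73]] [0.392, 0.291, 0.887]
fixture [([0.48, -0.158, 0.027], 0.83)]
stop [([0.503, -0.056, 0.04], 0.75), ([0.356, 0.373, 0.021], 0.49)]
ball [([0.484, -0.165, 0.023], 0.58)]
stem [([0.479, -0.162, 0.026
[... 772 characters left out ...]
9, -0.156, 0.009], 0.79)]
stem [([0.491, -0.156, 0.011], 0.72), ([0.449, -0.31, 0.031], 0.49), ([0.514, -0.064, 0.048], 0.32)]
housing [([0.488, -0.156, 0.01], 0.82), ([0.466, 0.221, 0.009], 0.27)]
heat_sink [([0.46, 0.054, 0.008], 0.89), ([0.657, -0.086, 0.018], 0.58), ([0.464, 0.221, 0.008], 0.56)]
relay [([0.604, 0.089, 0.032], 0.44), ([0.653, -0.262, -0.0], 0.36), ([0.464, 0.222, 0.007], 0.34)]
plug [([0.372, 0.069, 0.013], 0.45)]
solder_reel [([0.648, 0.271, 0.047], 0.8)]
multimeter [([0.453, -0.31, 0.028], 0.72), ([0.651, 0.267, 0.05], 0.34)]
tape [([0.656, -0.087, 0.021], 0.64), ([0.648, -0.263, 0.001], 0.28)]
driver [([0.369, 0.359, 0.025], 0.68)]
board [([0.653, -0.265, 0.0], 0.85)]
```

View pics/top0.png

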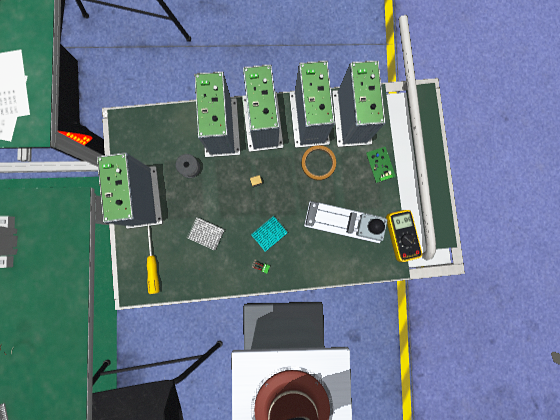

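View pics/scene0.png

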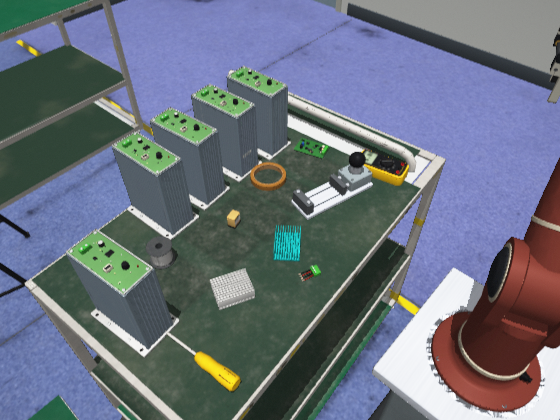

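The top picture shows the aluminium sink at about (206,233). The cyan look-alike is at (269,233). The fixture runs from (307,205) to (385,240), with the ball at (376,226). In the scene view the sink is at (232,288) and the ball at (357,159). I'll zoom in to measure the corners.

```bash
python3 - <<'E'
import cv2, numpy as np
t=cv2.imread("pics/top0.png"); s=cv2.imread("pics/scene0.png")
def c(im,x,y): return cv2.resize(im[y:y+75,x:x+100],(400,300),interpolation=cv2.INTER_CUBIC)
m=np.vstack([np.hstack([c(t,160,196),c(t,297,185)]),np.hstack([c(s,185,252),c(s,284,147)])])
cv2.imwrite("pics/m0.png",m)
E
```

```text
(no output)
```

View pics/m0.png

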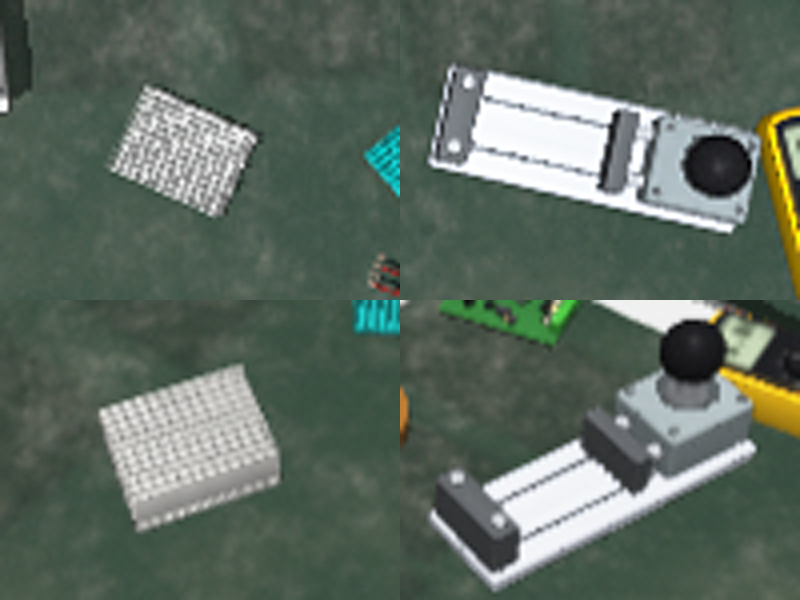

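```bash
cat > h.py <<'E'
from plant import bot
import numpy as np, cv2
from scipy.optimize import least_squares
def proj(p,X):
    c=np.asarray(p["R"])@np.asarray(X)+p["t"]; return np.array([p["fx"]*c[0]/c[2]+p["cx"],p["fy"]*c[1]/c[2]+p["cy"]])
def tri(obs):  # [(picture,(u,v)),...]
    r=least_squares(lambda X:np.concatenate([proj(p,X)-q for p,q in obs]),[.5,0,.03]); return r.x,np.abs(r.fun).max()
def frame(obs,x0): # obs: (pic,uv,local xyz); fit x,y,z,yaw
    def f(v):
        c,s=np.cos(v[3]),np.sin(v[3])
        return np.concatenate([proj(p,[v[0]+c*l[0]-s*l[1],v[1]+s*l[0]+c*l[1],v[2]+l[2]])-q for p,q,l in obs])
    r=least_squares(f,x0); return r.x,r.fun.reshape(-1,2)
E
python3 - <<'E'
from h import *
T=bot.camera("top");S=bot.camera("scene")
g=lambda x,y,ox,oy:(ox+(x-1.5)/4,oy+(y-1.5)/4)
A=[(149,86),(257,136),(219,216),(110,168)];B=[(100,110),(243,66),(278,155),(135,205)]
for a,b in zip(A,B): print(np.round(tri([(T,g(*a,160,196)),(S,g(*b,185,252))])[0],4))
# local: A=-x? order around: A-B long side
loc=[(-.04,-.03,.032),(.04,-.03,.032),(.04,.03,.032),(-.04,.03,.032)]
for L in (loc,[(x,-y,z) for x,y,z in loc]):
    o=[(T,g(*a,160,196),l) for a,l in zip(A,L)]+[(S,g(*b,185,252),l) for b,l in zip(B,L)]
    for y0 in (-2,2):
        v,r=frame(o,[.46,.22,0,y0]); print("sink",np.round(v,4),np.abs(r).max().round(2))
bt=g(318,166,297,185);bs=g(293,51,284,147)
print("ball",tri([(T,bt),(S,bs)]))
F=[((29,163),(95,280),(.107,-.036,.012)),((51,65),(31,216),(.107,.036,.012)),((335,230),(355,145),(-.107,-.036,.012))]
for sg in (1,-1):
    o=[]
    for a,b,l in F:
        l=(l[0],sg*l[1],l[2]); o+=[(T,g(*a,297,185),l),(S,g(*b,284,147),l)]
    o+=[(T,bt,(-.07,0,.086)),(S,bs,(-.07,0,.086))]
    v,r=frame(o,[.49,-.15,0,1.3]); print("fix",np.round(v,4),r.round(1).tolist())
# jaw front top edge in top view vs x
E
```

```text
[0.5111 0.2447 0.0301]
[0.4762 0.1728 0.0287]
[0.4236 0.199  0.0258]
[0.4563 0.2707 0.0273]
sink [ 0.471   0.2194 -0.0146 -2.0694] 23.87
sink [ 0.471   0.2194 -0.0146  4.2135] 23.87
sink [ 0.4669  0.2218 -0.0041 -2.0194] 1.3
sink [ 4.6690e-01  2.2180e-01 -4.1000e-03  4.2638e+00] 1.3
ball (array([ 0.4749575 , -0.22369204,  0.08709302]), np.float64(0.543921688999319))
fix [ 0.4768 -0.1533 -0.0082  1.0866] [[10.0, -27.6], [-14.5, -18.9], [-7.0, 20.1], [12.0, 16.7], [3.0, -9.6], [-4.8, -4.6], [-4.0, 11.7], [8.2, 10.0]]
fix [ 4.9240e-01 -1.5670e-01 -7.0000e-04  1.3408e+00] [[-0.3, 0.2], [0.8, 0.7], [-0.4, -0.9], [-0.2, -0.7], [-0.3, -0.1], [1.1, 0.2], [-0.1, -1.0], [0.3, 0.1]]
```

```bash
cat >> h.py <<'E'
from scipy.spatial.transform import Rotation as Ro
def Rdown(psi): return np.array([[np.cos(psi),np.sin(psi),0],[np.sin(psi),-np.cos(psi),0],[0,0,-1.]])
def rows(wps,dec=0,mm=60.,deg=10.):
    """wps: list of (x,y,z,psi) TCP targets; prints rows in tool axes"""
    s=bot.get_state(); p=np.array(s["eef_pos"]); q=s["orientation"]; R=Ro.from_quat([q[1],q[2],q[3],q[0]]).as_matrix()
    print("at",p.round(4),"psi",np.arctan2(R[1,0],R[0,0]).round(4),"w",(93*s["gripper_width"]).__round__(1),"F",s["force"].round(1),"M",s["ft_torque"].round(2),"t",round(s["time_s"],2),"q7",s["joint_pos"][6].round(3))
    for w in wps:
        while 1:
            d=R.T@(np.array(w[:3])-p)*1e3; v=Ro.from_matrix(R.T@Rdown(w[3])).as_rotvec(degrees=True)
            k=max(np.linalg.norm(d)/mm,np.linalg.norm(v)/deg,1e-9)
            n=int(np.ceil(k-.02)); 
            if n<1: break
            d=np.round(d/n,dec); v=np.round(v/n,max(dec,1)); 
            if not d.any() and not v.any(): break
            print(" ".join(f"{a:g}" for a in [*d,*v]))
            p=p+R@d/1e3; R=R@Ro.from_rotvec(v,degrees=True).as_matrix()
            if n==1: break
        print("--")
E
python3 - <<'E'
from h import *
rows([(.193,-.621,.3,.3),(.5,-.2,.3,.8),(.467,.222,.2,1.122),(.467,.222,.09,1.122)])
E
```

```text
at [ 0.1926 -0.6208  0.2436] psi 0.3008 w 92.9 F [ 0.5 -0.5  0.4] M [ 0.03  0.   -0.04] t 1.5 q7 -0.04
0 0 -56 -0 -0 0
--
46 -35 -0 -0 -0 -3.2
48 -32 -0 -0 -0 -3.2
50 -29 -0 -0 -0 -3.2
52 -26 -0 -0 -0 -3.2
53 -23 -0 -0 -0 -3.2
54 -20 -0 -0 -0 -3.2
55 -17 -0 -0 -0 -3.1
57 -15 -0 -0 -0 -3.2
57 -11 -0 -0 -0 -3.1
--
35 -40 12 -0 -0 -2.3
36 -38 13 -0 -0 -2.3
38 -37 12 -0 -0 -2.3
40 -35 13 -0 -0 -2.3
41 -34 12 -0 -0 -2.3
42 -32 13 -0 -0 -2.3
43 -30 12 -0 -0 -2.3
45 -28 13 -0 -0 -2.4
--
-0 -0 55 -0 -0 0
-0 -0 55 -0 -0 0
--
```

Call:
{"name": "apply_moves", "arguments": {"targets": "93 0 0 -56 0 0 0; 93 46 -35 0 0 0 -3.2; 93 48 -32 0 0 0 -3.2; 93 50 -29 0 0 0 -3.2; 93 52 -26 0 0 0 -3.2", "grip_force": 25}}

```text
time_s: 2.12
eef_pos: [0.3298, -0.4322, 0.3]
orientation: [0.0, 0.966, 0.26, 0.0]
force: [0.3, 0.3, -0.5]
gripper_width: 1.002
finger_force: 0.0
```

Call:
{"name": "apply_moves", "arguments": {"targets": "93 53 -23 0 0 0 -3.2; 93 54 -20 0 0 0 -3.2; 93 55 -17 0 0 0 -3.2; 93 57 -15 0 0 0 -3.2; 93 57 -11 0 0 0 -3.2"}}

```text
time_s: 2.75
eef_pos: [0.5012, -0.1984, 0.3]
orientation: [0.0, 0.92, 0.392, 0.0]
force: [1.0, 0.1, -0.6]
gripper_width: 1.0
finger_force: 0.0
```

Call:
{"name": "apply_moves", "arguments": {"targets": "93 35 -40 12 0 0 -2.3; 93 36 -38 13 0 0 -2.3; 93 38 -37 12 0 0 -2.3; 93 40 -35 13 0 0 -2.3; 93 41 -34 12 0 0 -2.3"}}

```text
time_s: 3.38
eef_pos: [0.4783, 0.0657, 0.2376]
orientation: [0.0, 0.876, 0.482, 0.001]
force: [-0.2, 0.8, 0.1]
gripper_width: 0.998
finger_force: 0.0
```

Call:
{"name": "apply_moves", "arguments": {"targets": "93 42 -32 13 0 0 -2.3; 93 43 -30 12 0 0 -2.3; 93 45 -28 13 0 0 -2.3; 93 0 0 0 0 0 0"}}

```text
time_s: 3.88
eef_pos: [0.464, 0.2273, 0.1992]
orientation: [-0.002, 0.844, 0.537, 0.0]
force: [0.6, -1.1, -0.3]
gripper_width: 1.0
finger_force: 0.0
```

```bash
python3 - <<'E'
from h import *
rows([(.467,.222,.09,1.122),(.467,.222,.03,1.122)],mm=50)
T=bot.camera("top");S=bot.camera("scene")
print("pipe end",tri([(T,(430,256)),(S,(438,168))]),"pipe mid")
E
```

```text
at [0.464  0.2273 0.1992] psi 1.1339 w 93.0 F [ 0.6 -1.1 -0.3] M [-0.08 -0.11  0.03] t 3.88 q7 -1.174
-1 2 36 -0.1 -0 0.2
-1 2 37 -0 -0.1 0.2
-2 1 36 -0.1 -0 0.3
--
0 0 30 0 -0 -0
0 0 30 0 -0 -0
--
pipe end (array([ 3.64416215e-01, -4.09262713e-01,  2.46155411e-04]), np.float64(11.861830073165379)) pipe mid
```

Call:
{"name": "apply_moves", "arguments": {"targets": "93 -1 2 36 -0.1 0 0.2; 93 -1 2 37 0 -0.1 0.2; 93 -2 1 36 -0.1 0 0.3; 93 0 0 30 0 0 0; 93 0 0 30 0 0 0"}}

```text
time_s: 4.6
eef_pos: [0.4703, 0.2135, 0.0303]
orientation: [0.003, 0.85, 0.526, 0.001]
force: [0.5, 0.8, -0.2]
gripper_width: 1.003
finger_force: 0.0
```

Call:
{"name": "apply_moves", "arguments": {"targets": "55 0 0 0 0 0 0; 55 0 0 0 0 0 0; 55 0 0 0 0 0 0; 55 0 0 0 0 0 0; 55 0 0 0 0 0 0", "grip_force": 25}}

```text
time_s: 5.22
eef_pos: [0.4687, 0.2165, 0.0319]
orientation: [0.002, 0.849, 0.528, 0.001]
force: [-1.8, -0.6, 6.1]
gripper_width: 0.649
finger_force: 25.0
```

Call:
{"name": "apply_moves", "arguments": {"targets": "55 0 0 -20 0 0 0; 55 0 0 -50 0 0 0; 55 0 0 -50 0 0 0; 55 0 0 0 0 0 0; 55 0 0 0 0 0 0"}}

```text
time_s: 5.85
eef_pos: [0.4681, 0.2153, 0.1501]
orientation: [0.002, 0.849, 0.528, -0.001]
force: [0.2, -1.0, -1.4]
gripper_width: 0.645
finger_force: 25.0
```

```bash
python3 - <<'E'
from h import *
T=bot.camera("top");S=bot.camera("scene")
for p in(T,S): print([(np.round(d["position"],3).tolist(),round(d["conf"],2)) for d in bot.find_in("heat_sink",p)][:3])
c,s=np.cos(1.341),np.sin(1.341); d=.038-.004
rows([(.4924+d*c,-.1567+d*s,.16,1.341)],mm=58)
E
```

```text
[([0.461, 0.052, 0.004], 0.73), ([0.464, 0.189, 0.125], 0.5)]
[([0.486, -0.166, 0.024], 0.71), ([0.466, 0.256, 0.142], 0.64), ([0.46, 0.056, 0.005], 0.57)]
at [0.4677 0.2157 0.1492] psi 1.1125 w 59.6 F [-0.4  0.1 -0.8] M [-0.03 -0.07 -0.02] t 6.05 q7 -1.222
-48 30 -2 0 0 -2.2
-49 28 -1 0 0.1 -2.2
-51 26 -2 0 0 -2.2
-52 24 -2 0 0.1 -2.2
-52 22 -1 0 0 -2.1
-53 20 -2 0.1 0.1 -2.2
--
```

Call:
{"name": "apply_moves", "arguments": {"targets": "55 -48 30 -2 0 0 -2.2; 55 -49 28 -1 0 0.1 -2.2; 55 -51 26 -2 0 0 -2.2; 55 -52 24 -2 0 0.1 -2.2; 55 -52 22 -1 0 0 -2.1"}}

```text
time_s: 6.68
eef_pos: [0.4951, -0.0683, 0.1585]
orientation: [0.0, 0.795, 0.607, 0.001]
force: [0.5, -0.3, -1.7]
gripper_width: 0.642
finger_force: 25.0
```

Call:
{"name": "apply_moves", "arguments": {"targets": "55 -53 20 -2 0.1 0.1 -2.2; 55 0 0 0 0 0 0; 55 0 0 0 0 0 0; 55 0 0 0 0 0 0; 55 0 0 0 0 0 0"}}

```text
time_s: 7.3
eef_pos: [0.5007, -0.1212, 0.1613]
orientation: [-0.0, 0.783, 0.623, 0.002]
force: [0.1, 0.5, -1.4]
gripper_width: 0.642
finger_force: 25.0
```

```bash
python3 - <<'E'
from h import *
S=bot.camera("scene");T=bot.camera("top")
def c(im,x,y): return cv2.resize(im[y:y+100,x:x+100,::-1],(400,400),interpolation=cv2.INTER_CUBIC)
cv2.imwrite("pics/m1.png",np.hstack([c(T["pixels"],290,160),c(S["pixels"],270,110)]))
c,s=np.cos(1.341),np.sin(1.341); d=.038-.004
rows([(.4924+d*c,-.1567+d*s,.09,1.341)],dec=1,mm=50)
E
```

```text
at [ 0.5007 -0.1218  0.1613] psi 1.3431 w 60.0 F [-0.1 -0.1 -1.9] M [-0.09 -0.07  0.01] t 7.4 q7 -0.372
-1.1 -0.1 35.7 0 -0.1 0.1
-0.9 -0.1 35.6 0.1 -0.1 0
--
```

View pics/m1.png

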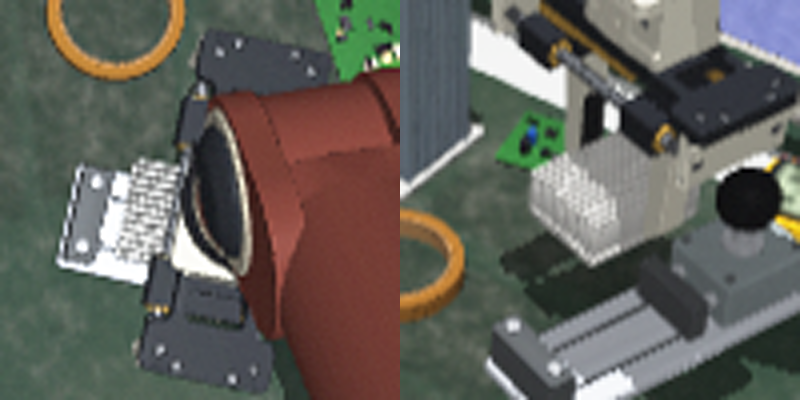

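The picture shows the sink held level between stop and jaw. In the montage its stop-side top corners are at (140,157) and (116,262). I'll check this edge in fixture coordinates.

```bash
python3 - <<'E'
from h import *
S=bot.camera("scene");T=bot.camera("top")
c,s=np.cos(1.341),np.sin(1.341)
def at(p,uv,z):
    R=np.asarray(p["R"]);C=-R.T@p["t"];d=R.T@[(uv[0]-p["cx"])/p["fx"],(uv[1]-p["cy"])/p["fy"],1];X=C+d*(z-C[2])/d[2]
    v=X[:2]-[.4924,-.1567]; return np.round([c*v[0]+s*v[1],-s*v[0]+c*v[1]],4)
for m in((140,157),(116,262)): print(at(T,(290+(m[0]-1.5)/4,160+(m[1]-1.5)/4),.162))
print(at(S,(270+(188.5)/4,110+(261.5)/4),.130))
E
```

```text
[ 0.0806 -0.0284]
[0.0821 0.036 ]
[0.0808 0.0265]
```

Call:
{"name": "apply_moves", "arguments": {"targets": "55 -1 0 35 0 0 0; 55 -1 0 36 0 0 0; 55 0 0 30 0 0 0; 55 0 0 10 0 0 0; 55 0 0 0 0 0 0"}}

```text
time_s: 8.12
eef_pos: [0.5006, -0.1244, 0.0502]
orientation: [-0.0, 0.783, 0.622, 0.002]
force: [0.4, 0.1, -1.9]
gripper_width: 0.642
finger_force: 25.0
```

Call:
{"name": "apply_moves", "arguments": {"targets": "55 0 0 2 0 0 0; 55 0 0 2 0 0 0; 55 0 0 0 0 0 0"}}

```text
time_s: 8.5
eef_pos: [0.5007, -0.1247, 0.0467]
orientation: [0.0, 0.784, 0.621, 0.002]
force: [0.1, 0.0, -2.0]
gripper_width: 0.644
finger_force: 25.0
```

Call:
{"name": "apply_moves", "arguments": {"targets": "55 0 0 1.5 0 0 0; 55 0 0 1 0 0 0; 55 0 0 0 0 0 0"}}

```text
time_s: 8.88
eef_pos: [0.5005, -0.1246, 0.0439]
orientation: [-0.0, 0.783, 0.621, 0.002]
force: [-0.5, 0.5, 0.5]
gripper_width: 0.645
finger_force: 25.0
```

Call:
{"name": "apply_moves", "arguments": {"targets": "55 0 0 1 0 0 0; 55 0 0 0 0 0 0"}}

```text
time_s: 9.12
eef_pos: [0.5005, -0.1245, 0.0439]
orientation: [0.0, 0.783, 0.621, 0.002]
force: [-2.3, 0.3, 8.7]
gripper_width: 0.641
finger_force: 25.0
```

Contact is made on the bed, so I'll release, rise and look.

Call:
{"name": "apply_moves", "arguments": {"targets": "70 0 0 0 0 0 0; 93 0 0 0 0 0 0; 93 0 0 0 0 0 0; 93 0 0 0 0 0 0; 93 0 0 -20 0 0 0"}}

```text
time_s: 9.75
eef_pos: [0.4993, -0.1244, 0.0618]
orientation: [-0.002, 0.783, 0.621, 0.001]
force: [0.2, 0.1, -0.5]
gripper_width: 0.996
finger_force: 0.0
```

Call:
{"name": "apply_moves", "arguments": {"targets": "93 0 0 -50 0 0 0; 93 0 0 -50 0 0 0; 93 -50 0 0 0 0 0; 93 -55 0 0 0 0 0; 93 0 0 0 0 0 0"}}

```text
time_s: 10.38
eef_pos: [0.4739, -0.2332, 0.1619]
orientation: [0.0, 0.787, 0.617, -0.0]
force: [-0.1, 1.0, -0.5]
gripper_width: 1.0
finger_force: 0.0
```

```bash
python3 - <<'E'
from h import *
S=bot.camera("scene");T=bot.camera("top")
def c(im,x,y): return cv2.resize(im[y:y+100,x:x+100,::-1],(400,400),interpolation=cv2.INTER_CUBIC)
cv2.imwrite("pics/m2.png",np.hstack([c(T["pixels"],290,160),c(S["pixels"],270,130)]))
rows([(.476,-.224,.15,2.8)],dec=0)
E
```

```text
at [ 0.4759 -0.2273  0.1623] psi 1.3394 w 93.0 F [ 0.8 -0.7 -0.6] M [-0.05 -0.14  0.04] t 10.47 q7 -0.174
0 -0 1 0 -0 -9.3
0 -0 1 0 -0 -9.3
0 0 1 0 -0 -9.3
1 0 2 0 -0 -9.3
0 0 1 0 -0 -9.3
0 0 2 0.1 -0 -9.3
1 1 1 0 -0 -9.3
0 0 2 0.1 -0 -9.3
0 1 1 0 -0 -9.3
--
```

View pics/m2.png

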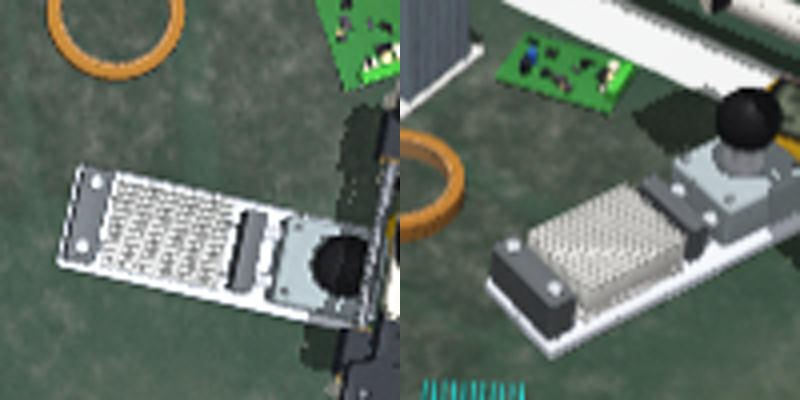

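The sink lies flat on the bed between stop and jaw, clear of both, and the gripper stands above the ball, top right. Next I turn the wrist back for a long clockwise stroke.

Call:
{"name": "apply_moves", "arguments": {"targets": "93 0 0 1 0 0 -9.3; 93 0 0 1 0 0 -9.3; 93 0 0 1 0 0 -9.3; 93 1 0 1 0 0 -9.3; 93 0 0 1 0 0 -9.3"}}

```text
time_s: 11.1
eef_pos: [0.4767, -0.2237, 0.1576]
orientation: [0.0, 0.47, 0.882, 0.002]
force: [0.2, -0.4, -0.6]
gripper_width: 1.001
finger_force: 0.0
```

Call:
{"name": "apply_moves", "arguments": {"targets": "93 0 0 1 0 0 -9.3; 93 0 0 1 0 0 -9.3; 93 0 0 1 0 0 -9.3; 93 0 0 1 0 0 -9.3; 93 0 0 0 0 0 0"}}

```text
time_s: 11.72
eef_pos: [0.4765, -0.2243, 0.1534]
orientation: [0.001, 0.168, 0.986, 0.002]
force: [0.7, -0.7, 0.1]
gripper_width: 0.999
finger_force: 0.0
```

Call:
{"name": "apply_moves", "arguments": {"targets": "93 0 0 0 0 0 0; 93 0 0 0 0 0 0; 93 0 0 0 0 0 0"}}

```text
time_s: 12.1
eef_pos: [0.4761, -0.2259, 0.1536]
orientation: [0.001, 0.169, 0.986, 0.001]
force: [0.1, 0.1, -0.8]
gripper_width: 1.001
finger_force: 0.0
```

```bash
python3 - <<'E'
from h import *
rows([(.4758,-.2243,.092,2.8)],dec=1,mm=30)
E
```

```text
at [ 0.4761 -0.2259  0.1536] psi 2.8016 w 93.1 F [ 0.1  0.1 -0.8] M [ 0.02 -0.16  0.01] t 12.1 q7 0.982
0.3 0.4 20.5 0.1 0 0
0.3 0.5 20.6 0 0 0
0.3 0.4 20.5 0.1 0.1 0.1
--
```

Call:
{"name": "apply_moves", "arguments": {"targets": "93 0.3 0.4 20.5 0 0 0; 93 0.3 0.5 20.5 0 0 0; 93 0.3 0.4 20.5 0 0 0; 93 0 0 0 0 0 0; 93 0 0 0 0 0 0"}}

```text
time_s: 12.72
eef_pos: [0.4763, -0.2244, 0.0927]
orientation: [0.002, 0.169, 0.986, 0.001]
force: [0.4, 0.4, -0.2]
gripper_width: 1.0
finger_force: 0.0
```

Call:
{"name": "apply_moves", "arguments": {"targets": "40 0 0 0 0 0 0; 40 0 0 0 0 0 0; 40 0 0 0 0 0 0; 40 0 0 0 0 0 0; 40 0 0 0 0 0 0", "grip_force": 35}}

```text
time_s: 13.35
eef_pos: [0.4758, -0.2244, 0.092]
orientation: [0.001, 0.169, 0.986, 0.001]
force: [-0.2, 0.6, -0.6]
gripper_width: 0.516
finger_force: 0.0
```

```bash
python3 - <<'E'
from h import *
rows([])
E
```

```text
at [ 0.4758 -0.2244  0.092 ] psi 2.8019 w 47.9 F [-0.2  0.6 -0.6] M [ 0.01 -0.18  0.06] t 13.35 q7 0.893
```

Call:
{"name": "apply_moves", "arguments": {"targets": "38 0 0 0 0 0 0; 38 0 0 0 0 0 0; 38 0 0 0 0 0 0; 38 0 0 0 0 0 0"}}

```text
time_s: 13.85
eef_pos: [0.4759, -0.2241, 0.092]
orientation: [0.001, 0.169, 0.986, 0.002]
force: [0.2, 0.9, 0.2]
gripper_width: 0.436
finger_force: 35.0
```

```bash
python3 - <<'E'
from h import *
rows([])
E
```

```text
at [ 0.4759 -0.2241  0.092 ] psi 2.8021 w 40.5 F [0.2 0.9 0.2] M [ 0.34 -0.24 -0.04] t 13.85 q7 0.893
```

Call:
{"name": "apply_moves", "arguments": {"targets": "38 0 0 0 0 0 8; 38 0 0 0 0 0 8; 38 0 0 0 0 0 8; 38 0 0 0 0 0 8; 38 0 0 0 0 0 8"}}

```text
time_s: 14.48
eef_pos: [0.4758, -0.2242, 0.092]
orientation: [0.0, 0.497, 0.868, 0.002]
force: [-0.2, 1.4, -1.8]
gripper_width: 0.438
finger_force: 35.0
```

```bash
python3 - <<'E'
from h import *
rows([])
S=bot.camera("scene");cv2.imwrite("pics/s3.png",cv2.resize(S["pixels"][130:230,270:370,::-1],(500,500),interpolation=cv2.INTER_CUBIC))
E
```

```text
at [ 0.4758 -0.2242  0.092 ] psi 2.1009 w 40.7 F [-0.2  1.4 -1.8] M [ 0.19 -0.22  0.24] t 14.47 q7 0.338
```

View pics/s3.png

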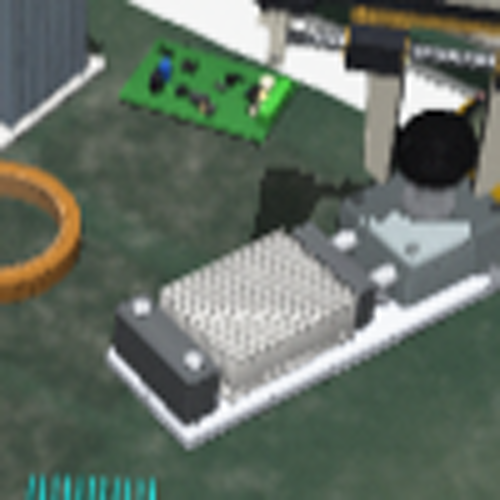

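Call:
{"name": "apply_moves", "arguments": {"targets": "38 0 0 0 0 0 7; 38 0 0 0 0 0 7; 38 0 0 0 0 0 7; 38 0 0 0 0 0 7; 38 0 0 0 0 0 7"}}

```text
time_s: 15.15
eef_pos: [0.4757, -0.2242, 0.092]
orientation: [-0.0, 0.734, 0.679, 0.002]
force: [0.2, 0.7, -0.2]
gripper_width: 0.434
finger_force: 35.0
```

```bash
cat > r.py <<'E'
from h import *
m=[];y=[]
for i in range(4):
    s=bot.get_state(); m.append(s["ft_torque"][2]); q=s["orientation"]; y.append(2*np.arctan2(q[2],q[1])); bot.camera("top")
print("Mz",np.round(m,3),"mean",np.mean(m[1:]).round(3),"psi",np.mean(y).round(4),"turned",(2.8021-np.mean(y)).round(3),"pos",s["eef_pos"].round(4),"F",s["force"].round(1),"t",s["time_s"].__round__(2))
E
python3 r.py
```

```text
Mz [ 0.232 -0.165 -0.237 -0.173] mean -0.192 psi 1.4927 turned 1.309 pos [ 0.4757 -0.2242  0.092 ] F [ 0.4  1.4 -1.2] t 15.3
```

Call:
{"name": "apply_moves", "arguments": {"targets": "38 0 0 0 0 0 3; 38 0 0 0 0 0 0"}}

```text
time_s: 15.6
eef_pos: [0.4757, -0.2243, 0.0919]
orientation: [-0.0, 0.751, 0.661, 0.002]
force: [-0.1, 1.6, 0.5]
gripper_width: 0.44
finger_force: 35.0
```

```bash
python3 r.py
```

```text
Mz [0.012 0.056 0.125 0.107] mean 0.096 psi 1.4427 turned 1.359 pos [ 0.4757 -0.2242  0.092 ] F [-0.4  1.6  0.1] t 15.75
```

Call:
{"name": "apply_moves", "arguments": {"targets": "38 0 0 0 0 0 3; 38 0 0 0 0 0 0"}}

```text
time_s: 16.05
eef_pos: [0.4757, -0.2242, 0.092]
orientation: [-0.0, 0.768, 0.64, 0.002]
force: [-0.1, 1.7, -0.3]
gripper_width: 0.435
finger_force: 35.0
```

```bash
python3 r.py
```

```text
Mz [-0.018  0.052  0.03   0.027] mean 0.036 psi 1.3891 turned 1.413 pos [ 0.4757 -0.2242  0.0919] F [-0.1  2.2  1. ] t 16.2
```

```bash
cat > q.py <<'E'
from h import *
s=bot.get_state();q=s["orientation"];y=2*np.arctan2(q[2],q[1])
print("Mz",s["ft_torque"].round(3),"turned",(2.8021-y).round(3),"F",s["force"].round(1),"t",round(s["time_s"],2))
E
```

Call:
{"name": "apply_moves", "arguments": {"targets": "38 0 0 0 0 0 2; 38 0 0 0 0 0 2"}}

```text
time_s: 16.5
eef_pos: [0.4757, -0.2243, 0.092]
orientation: [-0.0, 0.791, 0.612, 0.002]
force: [-0.6, 1.9, 0.4]
gripper_width: 0.44
finger_force: 35.0
```

```bash
python3 q.py
```

```text
Mz [ 0.342 -0.063  0.258] turned 1.485 F [-0.6  1.9  0.4] t 16.5
```

Call:
{"name": "apply_moves", "arguments": {"targets": "38 0 0 0 0 0 2; 38 0 0 0 0 0 2"}}

```text
time_s: 16.75
eef_pos: [0.4756, -0.2243, 0.0919]
orientation: [-0.0, 0.812, 0.584, 0.002]
force: [-0.6, 2.4, -0.1]
gripper_width: 0.437
finger_force: 35.0
```

```bash
python3 q.py
```

```text
Mz [ 0.393 -0.004  0.245] turned 1.556 F [-0.6  2.4 -0.1] t 16.75
```

Call:
{"name": "apply_moves", "arguments": {"targets": "38 0 0 0 0 0 2; 38 0 0 0 0 0 2"}}

```text
time_s: 17.0
eef_pos: [0.4756, -0.2242, 0.092]
orientation: [-0.001, 0.832, 0.555, 0.002]
force: [-1.4, 3.3, 0.8]
gripper_width: 0.437
finger_force: 35.0
```

```bash
python3 q.py
```

```text
Mz [0.476 0.06  0.242] turned 1.625 F [-1.4  3.3  0.8] t 17.0
```

Call:
{"name": "apply_moves", "arguments": {"targets": "38 0 0 0 0 0 2; 38 0 0 0 0 0 2"}}

```text
time_s: 17.25
eef_pos: [0.4757, -0.2242, 0.092]
orientation: [-0.001, 0.851, 0.526, 0.002]
force: [-0.7, 2.0, 0.5]
gripper_width: 0.44
finger_force: 35.0
```

```bash
python3 q.py
```

```text
Mz [0.521 0.103 0.256] turned 1.695 F [-0.7  2.   0.5] t 17.25
```

Call:
{"name": "apply_moves", "arguments": {"targets": "38 0 0 0 0 0 2; 38 0 0 0 0 0 2"}}

```text
time_s: 17.5
eef_pos: [0.4756, -0.2242, 0.092]
orientation: [-0.001, 0.869, 0.496, 0.001]
force: [-1.3, 3.7, 0.2]
gripper_width: 0.438
finger_force: 35.0
```

```bash
python3 q.py
```

```text
Mz [0.521 0.159 0.344] turned 1.765 F [-1.3  3.7  0.2] t 17.5
```

Call:
{"name": "apply_moves", "arguments": {"targets": "38 0 0 0 0 0 1.5; 38 0 0 0 0 0 1.5"}}

```text
time_s: 17.75
eef_pos: [0.4756, -0.2242, 0.0919]
orientation: [-0.001, 0.881, 0.473, 0.001]
force: [-1.8, 3.4, 0.8]
gripper_width: 0.435
finger_force: 35.0
```

```bash
python3 q.py; python3 - <<'E'
from h import *
T=bot.camera("top");S=bot.camera("scene")
def c(im,x,y): return cv2.resize(im[y:y+80,x:x+80,::-1],(400,400),interpolation=cv2.INTER_CUBIC)
cv2.imwrite("pics/m4.png",np.hstack([c(T["pixels"],295,185),c(S["pixels"],280,150)]))
E
```

```text
Mz [0.581 0.145 0.326] turned 1.817 F [-1.8  3.4  0.8] t 17.75
```

View pics/m4.png

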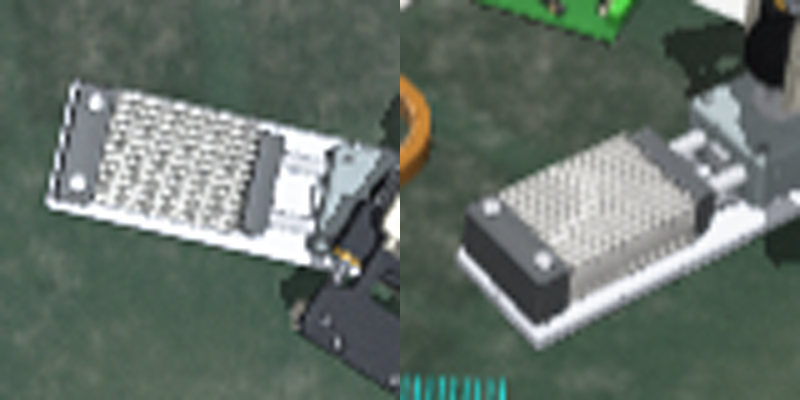

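The picture shows the jaw, sink and stop in contact. The torque is up 0.076 N m, which gives about 9.5 N, so roughly 0.07 rad more is needed.

Call:
{"name": "apply_moves", "arguments": {"targets": "38 0 0 0 0 0 2; 38 0 0 0 0 0 2"}}

```text
time_s: 18.1
eef_pos: [0.4756, -0.2243, 0.0919]
orientation: [-0.001, 0.897, 0.442, 0.001]
force: [-1.5, 3.7, 1.3]
gripper_width: 0.442
finger_force: 35.0
```

```bash
python3 q.py
```

```text
Mz [0.652 0.266 0.347] turned 1.887 F [-1.5  3.7  1.3] t 18.1
```

Call:
{"name": "apply_moves", "arguments": {"targets": "60 0 0 0 0 0 0; 93 0 0 0 0 0 0; 93 0 0 0 0 0 0; 93 0 0 0 0 0 0; 93 0 0 0 0 0 0"}}

```text
time_s: 18.73
eef_pos: [0.4758, -0.2246, 0.092]
orientation: [-0.0, 0.897, 0.442, 0.002]
force: [0.3, 0.4, 0.1]
gripper_width: 0.924
finger_force: 0.0
```

Call:
{"name": "apply_moves", "arguments": {"targets": "93 0 0 -30 0 0 0; 93 0 0 -50 0 0 0; 93 0 0 -50 0 0 0; 93 0 0 0 0 0 0; 93 0 0 0 0 0 0"}}

```text
time_s: 19.35
eef_pos: [0.4748, -0.2247, 0.2215]
orientation: [-0.001, 0.897, 0.443, 0.001]
force: [-0.0, 0.2, -0.2]
gripper_width: 0.997
finger_force: 0.0
```

```bash
python3 q.py; python3 - <<'E'
from h import *
T=bot.camera("top");S=bot.camera("scene")
def c(im,x,y): return cv2.resize(im[y:y+80,x:x+80,::-1],(400,400),interpolation=cv2.INTER_CUBIC)
cv2.imwrite("pics/m5.png",np.hstack([c(T["pixels"],295,185),c(S["pixels"],280,150)]))
E
```

```text
Mz [-0.052 -0.03   0.054] turned 1.885 F [-0.   0.2 -0.2] t 19.35
```

View pics/m5.png

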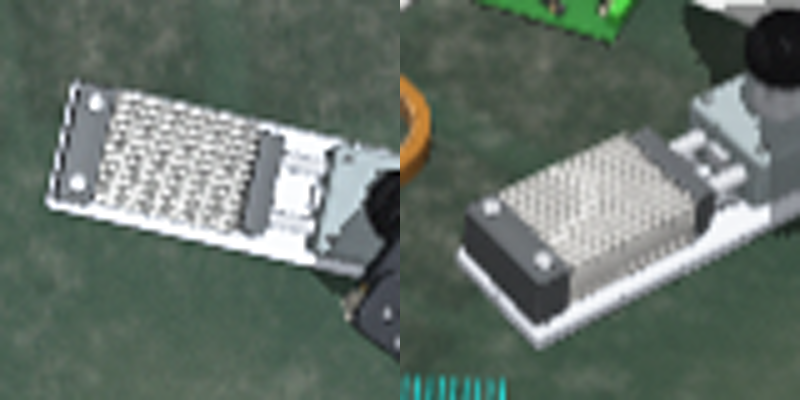

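The sink sits square against the stop with the jaw on it, and the gripper is clear of the knob. Handing in.

```bash
python3 -c "
from plant import bot
print(bot.sign_off())"
```

```text
the job is handed in; nothing more can be done
None
```

I placed the heat sink on the bed, clamped it against the stop at an estimated 12–15 N (from knob torque and turn angle, not measured directly), released the knob and handed the job in; no verdict came back.

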